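Feed the mould along the guide fence with the push stick

TASK

The cleaned metal mould must go to the dosing head without being touched by the gripper: pick up the wooden push stick and with its fork first bring the mould flat against the fence at the start end of the jig, then feed it along to the end stop, keeping it pressed against the fence all the way. Afterwards put the stick down flat on the bench, off the jig, and leave everything else where it is.

Things in the scene. Friction and masses are not known exactly. Their poses are not given: they have to be found in the camera images.
- jig: Guide jig fixed to the bench. Origin on the bench; +x points to the fence, +y is the feed direction. Grey base board from x = -75 to +100, y = -200 (start end) to +200 mm, its top at z = 12 mm. Aluminium fence along the whole board: its guiding face, facing -x, is at x = +50 mm, its top at z = 42 mm. At the +y end a stop and a dosing head (see stop_corner).
- stop_corner (a point): Point on the board top where fence face and end stop face meet: x = +50, y = +150, z = 12 mm in the jig's frame. The stop's face looks to -y and spans jig x = -10 to +50 mm, top at z = 38 mm. Behind the fence at jig y = 120 mm stands a dark post, 130 mm tall, with a white arm whose nozzle hangs over jig x = 32, y = 120 mm, its lower end at z = 90 mm.
- mould: Loose aluminium block with a row of five dark round cavities on top, 44 (its x) by 110 (its y) by 40 mm high, about 0.5 kg. Origin at the centre of its underside; axes roughly as the jig's. It starts on the board near the start end, about 15 to 40 mm off the fence and up to 7 degrees askew. Home against fence and stop, its origin is at jig x = 28, y = 95 mm.
- mould_front (a point): Lower corner of the mould on its fence side at the leading end (x = +22, y = +55 mm, z = 0 in the mould's frame).
- mould_rear (a point): Lower corner of the mould on its fence side at the trailing end (x = +22, y = -55 mm, z = 0 in the mould's frame).
- push_stick: Loose wooden push stick, 156 mm long, 90 g, lying on the bench to the right or left. Origin on its underside below the middle of the handle; +x points to its fork. Handle: upright block 70 mm long (x), 24 mm thick (y), top 60 mm above the underside, centred on the origin; grip it across y from above. Below it a bar 20 mm wide, 24 mm high, x = -45 to +85 mm.
- fork_notch (a point): Bottom of the notch of the stick's Y-shaped fork, at x = +90, y = 0, z = +12 mm in the stick's frame. The notch is right-angled, open to +x, inner faces 30 mm long at 45 degrees either side of x; it fits an upright corner of the mould. Prongs 12 mm thick, 24 mm high, 60 mm wide over all; their ends (x = +111, y = +-21 mm) can push on a flat side.
- mortar: White ceramic mortar bowl, 96 mm across, 58 mm high, loose; origin at the centre of its underside. Bystander, stands on the side of the bench where the stick is not.
- amber_jar: Brown glass jar with black cap, 72 mm across, 135 mm high, loose; origin at the centre of its underside. Bystander.
- clear_jar: Small clear glass jar, 48 mm across, 70 mm high, loose; origin at the centre of its underside. Bystander.
- carton: Flat cardboard carton, 60 by 85 by 35 mm high, loose, between robot and jig; origin at the centre of its underside. Bystander.
- pestle: White ceramic pestle, 140 mm long, 36 mm thick, lying loose beyond the left end of the jig; origin at the middle of its thick end. Bystander.

How it is judged:
On the way, in this order (a step that is already met when the one before it is completed fails the run):
1. the mould is flat against the fence (both fence-side corners within 4 mm of it) while still at the start end (its middle at jig y below -45 mm) (x of each of mould_front, mould_rear in the frame of jig above 0.046 m and y of mould in the frame of jig below -0.045 m), for 0.2 s.
2. the stick pushes the mould (over 0.3 N) in the second half of the jig (its middle beyond jig y = 0) (y of mould in the frame of jig above 0 m and contact force between push_stick and mould above 0.3 N), for 0.1 s.
At the end, for the whole second after the job is handed in: the mould stands flat against the fence (both fence-side corners within 5 mm) and within 5 mm of the end stop, at rest; the push stick lies the right way up, flat on the bench off the jig (underside within 6 mm of the bench, tilt under 0.08 rad), at rest (x of each of mould_front, mould_rear in the frame of jig above 0.045 m and y of mould_front in the frame of jig above 0.145 m and angle between mould's own z axis and vertical below 0.06 rad and linear speed of each of mould, push_stick below 0.01 m/s and height (world z) of push_stick below 0.006 m and angle between push_stick's own z axis and vertical below 0.08 rad); the robot touches nothing.
It fails at once if past the start end (middle beyond jig y = -35 mm) the mould is more than 6 mm off the fence at either corner (y of mould in the frame of jig above -0.035 m and not (x of each of mould_front, mould_rear in the frame of jig above 0.044 m)).
It fails at once if the robot itself touches the mould (over 0.5 N) (contact force between any of the fingers, the arm and mould above 0.5 N).
It fails at once if a bystander is moved more than 20 mm (distance of any of mortar, amber_jar, clear_jar, carton, pestle from where it was at the start of the episode above 0.02 m).
It also fails if it takes over 64 s, if anything falls off the work surface, if the arm or the gripper's body presses on something with over 40 N, if the wrist force passes 120 N, or if a joint passes its speed limit or range.

ROBOT

A 7-joint arm with a two-finger parallel gripper is mounted at the origin on the work surface. World frame = base frame: x ahead of the robot, y to its left, z up, the work surface at z = 0. Lengths are in m, angles in rad, forces in N, time in s.
With the tool pointing down it reaches from about 0.425 to 0.8 m from the base axis. Payload 8.3 kg.
Tool frame: the origin (TCP) lies midway between the tips of the shut fingers; the grasp point (between the pads) lies behind it (ctrl.grasp_offset is the z of the grasp point in the tool frame, in m); z points along the fingers, y is the line along which they close (so a half turn about z gives the same grasp; the last joint's range is limited). The gripper opens to 85 mm and grips with 20 to 120 N. Pads are 22 mm wide; open, the fingers measure 114 mm over their backs; the gripper's body (76 mm by 85 mm) begins 54 mm behind the grasp point. The pads swing forward as they close: fully open they stand 13 mm farther back than shut.
Start: joints at [1.178, 0.383, 0.016, 1.37, -0.006, 1.388, -0.046], TCP at [0.202, -0.591, 0.231] pointing down, gripper open.
Joint ranges: [-2.95, 2.95], [-0.25, 2.06], [-1.52, 1.56], [0.18, 2.33], [-1.44, 4.58], [0.02, 2.06], [-3.01, 3.01]. Speed limits (rad/s): [2.39, 2.39, 3.01, 3.01, 3.14, 3.14, 3.14].

INTERFACE

Orientations are given as a rotation vector (axis times angle).
In Python, from cell import ctrl gives the robot as it stands.
- The arm moves only by the shell command python3 -m crank 'ROWS' [FORCE]. ROWS is JSON, a list of rows, each a list of 7 numbers: the shift along the world's x, y, z in cm, then the turn, a rotation vector about the world's x, y, z in degrees, then the opening, from -1 (shut) to 1 (fully open). In form: [[x, y, z, rx, ry, rz, claw], ...]. A call has exactly 5 rows; each row shifts and turns the commanded pose from where the row before left it; what a row does not reach is not made up. A row lasts 1/12 s, in which the tool goes at most 41.7 mm and 7.16 degrees, less where a joint would pass 70% of its speed; a pose out of reach is approached as far as the arm can. A call with a gripper value outside its range is refused whole. The fingers move at their own pace and stop on an object; FORCE is the grip in N (left out, the last holds). Time passes only in rows, so rows that do not move let the fingers close, or fill a call up. It gives the time, the measured TCP pose, the force, the opening and the grip force at its end, in the units of the state.
- ctrl.get_state(): the state, without advancing time (a new reading comes with each control period).
- ctrl.snapshot(name): name is "scene" or "top" or "wrist"; returns the picture (400x640x3 uint8, red, green, blue); there is no depth.
- ctrl.camera_params(name): a dict with "fx", "fy", "cx", "cy" (pixels), "world_to_cam" (4x4, takes a point from world to camera coordinates); the wrist camera has in their place "T_tool_cam" (4x4, takes a point from camera to tool coordinates, whose origin is the TCP and whose axes are the flange's). Camera axes: x right, y up, looking along -z (the intrinsics and any distortion apply to the point x, -y, -z); pixel columns grow to the right and rows downward; lengths in m; the calibration is good to about 2 mm. A picture is of the moment at which its call begins: read the wrist's pose just before it. camera_params takes no time and is no camera call.
- ctrl.sign_off(): hands the job in; it is judged then, once.
Trained networks look in the newest picture that a camera, given by its name, has taken for a name from the list of things; names that differ only in an ending like _2 or _b are one class to them, and where a whole thing is asked for, a point or a joint stands for the part that bears it (a point fixed in the world has none). Each returns a list of dicts, best first, with "p" (0 to 1); they miss things now and then, are a little off and sometimes report something else, mostly with a low value. They report only what shows in the picture. A call takes as long as a camera call.
- ctrl.look_for(camera, label): "xyz" ([x, y, z] in m, in world coordinates, good to about 4 mm: the middle of the surface that is visible of it).
- ctrl.cut_out(camera, label): "region" (400x640 bool, what is visible of it).
- ctrl.tip_of(camera, label): "xyz" ([x, y, z] in m, in world coordinates, good to about 4 mm: a listed point, or the origin of a listed thing).
The state is a dict: "time_s": time; "joint_pos": joint angles; "dq": joint speeds; "effort": joint torques, N m; "eef_pos": TCP position; "eef_rot": TCP orientation; "ft_force": force on the tool from outside, world axes, zero at the start; "torque": the same for the moment, N m; "width": finger opening in m; "gripper_force": force on a finger pad.
Only numpy, scipy, OpenCV 4.12 (cv2) and the standard library are available. Lean on these libraries where they do the work, as an engineer would, in place of code of your own. Each camera call takes 0.05 s, during which the arm holds its last target. There are 200 camera calls.

## Working session

There is one attempt and no reset: what is moved stays moved. The work goes in short steps, Python scripts to look and compute and a shell command to move; the robot and the scene stay as the last step left them, time stands still between calls to the robot, and variables do not carry over. Pictures are saved under pics/ and viewed, at most 10 in all, crops included, and the job is handed in when it is done.

```bash
ls; mkdir -p pics
python3 - <<'E'
from cell import ctrl
import cv2,numpy as np
s=ctrl.get_state();print(s['time_s'],s['eef_pos'],s['eef_rot'],s['width'],ctrl.grasp_offset)
for c in ['top','scene']:
    im=ctrl.snapshot(c);cv2.imwrite(f'pics/{c}1.png',im[:,:,::-1])
    for l in ['jig','stop_corner','mould','mould_front','mould_rear','push_stick','fork_notch','mortar','amber_jar','clear_jar','carton','pestle']:
        r=ctrl.tip_of(c,l)
        print(c,l,[(np.round(q['xyz'],3).tolist(),round(q['p'],2)) for q in r[:2]])
    p=ctrl.camera_params(c);print({k:np.round(v,3).tolist() for k,v in p.items()})
E
```

```text
pics
0.0 [ 0.20224831 -0.59083216  0.23025566] [-3.09705247e+00 -5.15427640e-01  5.92459794e-04] 0.08554249684601685 -0.0187
top jig [([0.596, 0.051, 0.001], 0.67)]
top stop_corner [([0.629, 0.205, 0.01], 0.91), ([0.708, -0.304, 0.002], 0.54)]
top mould [([0.615, -0.058, 0.012], 0.68), ([0.6, 0.471, 0.016], 0.34)]
top mould_front [([0.631, 0.001, 0.007], 0.57)]
top mould_rear [([0.643, -0.109, 0.012], 0.69)]
top push_stick [([0.364, -0.355, 0.002], 0.76)]
top fork_notch [([0.457, -0.352, 0.011], 0.81)]
top mortar [([0.362, 0.36, -0.002], 0.97)]
top amber_jar [([0.707, -0.303, 0.004], 0.56)]
top clear_jar [([0.684, 0.396, -0.004], 0.73)]
top carton [([0.368, 0.176, 0.001], 0.56)]
top pestle [([0.602, 0.469, 0.018], 0.82), ([0.37, 0.174, -0.001], 0.52)]
{'fx': 378.91, 'fy': 378.91, 'cx': 320.863, 'cy': 194.958, 'world_to_cam': [[-0.025, -0.999, -0.019, 0.063], [0.991, -0.028, 0.13, -0.563], [-0.131, -0.016, 0.991, -1.141], [0.0, 0.0, 0.0, 1.0]]}
scene jig [([0.598, 0.051, -0.0], 0.81), ([0.601, 0.466, 0.02], 0.63)]
scene stop_corner [([0.628, 0.208, 0.01], 0.68)]
scene mould [([0.613, -0.053, 0.015], 0.8), ([0.707, -0.297, 0.001], 0.75)]
scene mould_front [([0.628, 0.002, 0.012], 0.96)]
scene mould_rear [([0.646, -0.109, 0.007], 0.8)]
scene push_stick [([0.369, -0.355, 0.002], 0.78)]
scene fork_notch [([0.458, -0.352, 0.011], 0.81)]
scene mortar [([0.362, 0.36, -0.001], 0.93)]
scene amber_jar [([0.706, -0.299, 0.004], 0.73), ([0.63, 0.002, 0.013], 0.17)]
scene clear_jar [([0.686, 0.397, -0.0], 0.88)]
scene carton [([0.366, 0.173, 0.0], 0.57)]
scene pestle [([0.604, 0.466, 0.02], 0.9)]
{'fx': 432.207, 'fy': 432.207, 'cx': 319.158, 'cy': 194.8, 'world_to_cam': [[0.103, 0.995, 0.006, -0.114], [-0.699, 0.069, 0.712, 0.327], [0.708, -0.077, 0.702, -1.709], [0.0, 0.0, 0.0, 1.0]]}
```

View pics/top1.png

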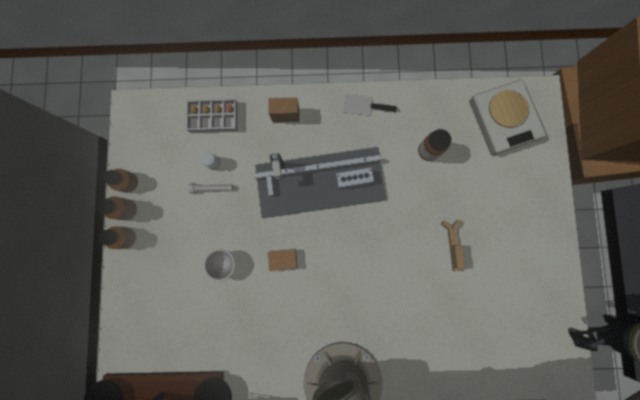

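View pics/scene1.png

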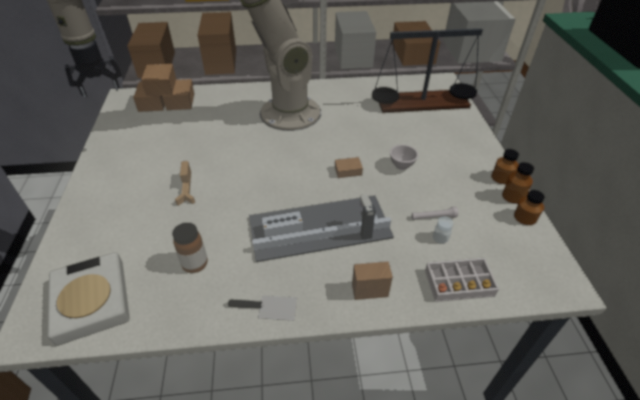

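The top view shows the jig at about (320,182), with the fence on its far side and the stop at the left. The mould is at (355,178). The stick is at (455,245), with its fork pointing away from the robot. The network results agree with this, so I'm moving above the stick.

```bash
python3 -m crank '[[1.6,2.4,0,0,0,-1.7,1],[1.6,2.4,0,0,0,-1.7,1],[1.6,2.4,0,0,0,-1.7,1],[1.6,2.4,0,0,0,-1.7,1],[1.6,2.4,0,0,0,-1.7,1]]' 60
python3 -m crank '[[1.6,2.4,0,0,0,-1.7,1],[1.6,2.4,0,0,0,-1.7,1],[1.6,2.4,0,0,0,-1.7,1],[1.6,2.4,0,0,0,-1.7,1],[0,0,0,0,0,0,1]]'
cat > h.py <<'E'
from cell import ctrl
import cv2,numpy as np
from scipy.spatial.transform import Rotation as R
def shot(cam,name):
    s=ctrl.get_state();im=ctrl.snapshot(cam);cv2.imwrite(f'pics/{name}.png',im[:,:,::-1]);return s,im
def proj(cam,P,s=None):
    p=ctrl.camera_params(cam);P=np.atleast_2d(P)
    if cam=='wrist':
        T=np.eye(4);T[:3,:3]=R.from_rotvec(s['eef_rot']).as_matrix();T[:3,3]=s['eef_pos'];W=np.linalg.inv(T@np.array(p['T_tool_cam']))
    else: W=np.array(p['world_to_cam'])
    q=P@W[:3,:3].T+W[:3,3]
    return np.c_[p['fx']*q[:,0]/-q[:,2]+p['cx'],p['fy']*-q[:,1]/-q[:,2]+p['cy']]
def tips(cam,*ls):
    for l in ls:
        print(cam,l,[(np.round(q['xyz'],4).tolist(),round(q['p'],2)) for q in ctrl.tip_of(cam,l)[:2]])
def pose():
    s=ctrl.get_state();X=R.from_rotvec(s['eef_rot']).as_matrix()
    print('t',round(s['time_s'],2),'pos',np.round(s['eef_pos'],4),'yawx',round(np.degrees(np.arctan2(X[1,0],X[0,0])),2),'z',np.round(X[:,2],3),'w',round(s['width'],4),'F',np.round(s['ft_force'],1))
E
python3 - <<'E'
from h import *
pose()
p=ctrl.camera_params('wrist');print(p)
shot('wrist','w1');tips('wrist','push_stick','fork_notch')
r=ctrl.cut_out('wrist','push_stick')
E
```

```text
time_s: 1.72
eef_pos: [0.283, -0.4701, 0.2313]
eef_rot: [3.129, 0.282, 0.0]
ft_force: [0.2, -1.3, -0.1]
width: 0.0854
gripper_force: 0.0
time_s: 2.13
eef_pos: [0.3509, -0.3697, 0.2317]
eef_rot: [-3.138, -0.109, -0.004]
ft_force: [0.8, -0.6, -0.3]
width: 0.0856
gripper_force: 0.0
t 2.13 pos [ 0.3509 -0.3697  0.2317] yawx 3.99 z [ 0.002  0.002 -1.   ] w 0.0856 F [ 0.8 -0.6 -0.3]
{'fx': 321.4963751950462, 'fy': 321.4963751950462, 'cx': 323.3185207557807, 'cy': 196.85141744631784, 'T_tool_cam': array([[-7.94582022e-04,  9.62553236e-01,  2.71091566e-01,
         6.84245798e-02],
       [ 9.99999638e-01,  6.82083751e-04,  5.09199955e-04,
        -1.37597990e-03],
       [ 3.05224912e-04,  2.71091873e-01, -9.62553429e-01,
        -1.42102981e-01],
       [ 0.00000000e+00,  0.00000000e+00,  0.00000000e+00,
         1.00000000e+00]])}
wrist push_stick [([0.3655, -0.3586, -0.0045], 0.62)]
wrist fork_notch [([0.4576, -0.3507, 0.0101], 0.88)]
```

View pics/w1.png

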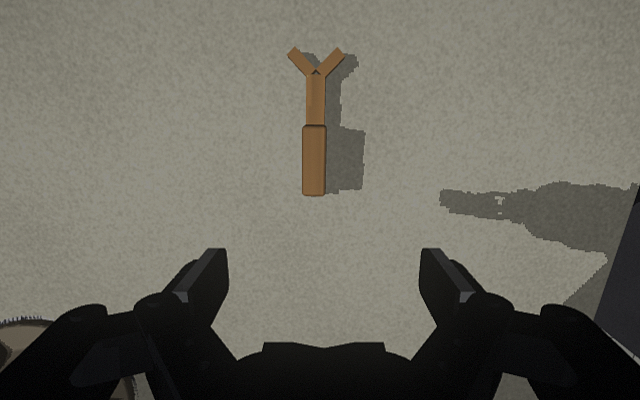

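The wrist view shows the stick upright in the frame. The handle top runs from (314,126) to (314,194) and the notch is at (316,72). I'll back-project those pixels.

```bash
cat >> h.py <<'E'
def back(cam,uv,z,s=None):
    p=ctrl.camera_params(cam)
    if cam=='wrist':
        T=np.eye(4);T[:3,:3]=R.from_rotvec(s['eef_rot']).as_matrix();T[:3,3]=s['eef_pos'];C=T@np.array(p['T_tool_cam'])
    else: C=np.linalg.inv(np.array(p['world_to_cam']))
    d=C[:3,:3]@np.array([(uv[0]-p['cx'])/p['fx'],-(uv[1]-p['cy'])/p['fy'],-1]);o=C[:3,3]
    return o+d*(z-o[2])/d[2]
E
python3 - <<'E'
from h import *
s=ctrl.get_state()
for uv,z in [((314,126),.06),((314,194),.06),((303,160),.06),((325.5,160),.06),((316,72),.024),((293,50),.024),((339,50),.024)]: print(uv,np.round(back('wrist',uv,z,s),4))
E
```

```text
(314, 126) [ 0.3953 -0.3628  0.06  ]
(314, 194) [ 0.3282 -0.3664  0.06  ]
(303, 160) [ 0.3621 -0.3538  0.06  ]
(325.5, 160) [ 0.3634 -0.3758  0.06  ]
(316, 72) [ 0.447  -0.3611  0.024 ]
(293, 50) [ 0.4662 -0.337   0.024 ]
(339, 50) [ 0.469  -0.3829  0.024 ]
```

Run:
```python
from h import *
pose()
s,im=shot('wrist','w2');pose();tips('wrist','push_stick','fork_notch')
r=ctrl.cut_out('wrist','push_stick')[0]['region'];v,u=np.nonzero(r)
for row in (60,70,80,100,115,140,160,180,190):
    c=u[v==row]; print(row,c.min() if len(c) else None,c.max() if len(c) else None)
print(v.min(),v.max())
```

```text
t 2.33 pos [ 0.3457 -0.3762  0.2313] yawx 3.55 z [-0. -0. -1.] w 0.0855 F [ 0.2 -0.4  0.4]
t 2.38 pos [ 0.3455 -0.3764  0.2312] yawx 3.49 z [-0. -0. -1.] w 0.0854 F [-0.3  0.2  0.5]
wrist push_stick [([0.3678, -0.3569, -0.0035], 0.75)]
wrist fork_notch [([0.4572, -0.3508, 0.0107], 0.78)]
60 291 330
70 299 320
80 299 318
100 299 318
115 299 318
140 295 319
160 295 319
180 296 319
190 300 315
40 190
```

Run:
```python
from h import *
s=ctrl.get_state()
for uv,z in [((307.3,121),.06),((307.5,190),.06),((295,160),.06),((319.5,160),.06),((309,67),.024),((308.5,100),.024)]: print(uv,np.round(back('wrist',uv,z,s),4))
pose()
```

```text
(307.3, 121) [ 0.3996 -0.3562  0.06  ]
(307.5, 190) [ 0.332  -0.3595  0.06  ]
(295, 160) [ 0.3616 -0.3459  0.06  ]
(319.5, 160) [ 0.3631 -0.3699  0.06  ]
(309, 67) [ 0.4513 -0.3538  0.024 ]
(308.5, 100) [ 0.4192 -0.3548  0.024 ]
t 2.53 pos [ 0.3457 -0.3762  0.2312] yawx 3.49 z [-0.  0. -1.] w 0.0854 F [-0.1 -1.2 -1. ]
```

```bash
python3 -m crank '[[1,0.9,-1,0,0,0,1],[1,0.9,-2.5,0,0,0,1],[0,0,-3,0,0,0,1],[0,0,-3,0,0,0,1],[0,0,-3,0,0,0,1]]' 80 >/dev/null
python3 -m crank '[[0,0,-3,0,0,0,1],[0,0,-2.5,0,0,0,1],[0,0,-1.9,0,0,0,1],[0,0,-1,0,0,0,1],[0,0,0,0,0,0,1]]'; python3 -c "
from h import *
pose()"
```

```text
time_s: 3.37
eef_pos: [0.3649, -0.3566, 0.0201]
eef_rot: [-3.137, -0.097, 0.005]
ft_force: [-0.4, 0.7, 0.4]
width: 0.0854
gripper_force: 0.0
t 3.37 pos [ 0.3649 -0.3566  0.0201] yawx 3.55 z [-0.003  0.003 -1.   ] w 0.0854 F [-0.4  0.7  0.4]
```

```bash
python3 -m crank '[[0,0,0,0,0,0,-1],[0,0,0,0,0,0,-1],[0,0,0,0,0,0,-1],[0,0,0,0,0,0,-1],[0,0,0,0,0,0,-1]]' 80
python3 -m crank '[[0,0,0,0,0,0,-1],[0,0,0,0,0,0,-1],[0,0,0,0,0,0,-1],[0,0,0.5,0,0,0,-1],[0,0,1.5,0,0,0,-1]]'
python3 -m crank '[[0,0,2,0,0,0,-1],[0,0,2,0,0,0,-1],[0,0,2,0,0,0,-1],[0,0,1,0,0,0,-1],[0,0,0,0,0,0,-1]]'; python3 -c "
from h import *
pose()"
```

```text
time_s: 3.78
eef_pos: [0.3669, -0.3578, 0.0232]
eef_rot: [3.139, 0.099, 0.002]
ft_force: [0.4, -1.0, 1.2]
width: 0.0254
gripper_force: 1.3
time_s: 4.2
eef_pos: [0.3652, -0.3561, 0.0409]
eef_rot: [-3.137, -0.099, 0.004]
ft_force: [0.5, 0.8, -0.8]
width: 0.0232
gripper_force: 78.2
time_s: 4.62
eef_pos: [0.3676, -0.3583, 0.1148]
eef_rot: [3.137, 0.098, 0.005]
ft_force: [-0.6, -0.6, -1.0]
width: 0.0234
gripper_force: 78.2
t 4.62 pos [ 0.3676 -0.3583  0.1148] yawx 3.6 z [ 0.003 -0.003 -1.   ] w 0.0234 F [-0.6 -0.6 -1. ]
```

```bash
python3 -m crank '[[1.1,3.5,0.8,0,0,0.5,-1],[1.1,3.5,0.8,0,0,0.5,-1],[1.1,3.5,0.8,0,0,0.5,-1],[1.1,3.5,0.8,0,0,0.5,-1],[1.1,3.5,0.8,0,0,0.5,-1]]' >/dev/null
python3 -m crank '[[1.1,3.5,0.8,0,0,0.5,-1],[1.1,3.5,0.8,0,0,0.5,-1],[1,3.5,0.8,0,0,0,-1],[0,0,0,0,0,0,-1],[0,0,0,0,0,0,-1]]' >/dev/null
python3 - <<'E'
from h import *
ctrl.snapshot('wrist');ctrl.snapshot('wrist')
s,im=shot('wrist','w3');pose();tips('wrist','push_stick','fork_notch','mould','mould_front','mould_rear','jig','stop_corner')
tips('top','fork_notch')
s,im=shot('top','t2');tips('top','push_stick','fork_notch')
c=cv2.resize(im[120:260,230:430],None,fx=4,fy=4,interpolation=cv2.INTER_CUBIC);cv2.imwrite('pics/t2c.png',c[:,:,::-1])
E
```

```text
t 5.6 pos [ 0.4526 -0.0785  0.1752] yawx 6.99 z [-0.002  0.    -1.   ] w 0.0233 F [-0.4  0.1 -0.7]
wrist push_stick [([0.4536, -0.0772, 0.1479], 0.82)]
wrist fork_notch [([0.5455, -0.0647, 0.1643], 0.75), ([0.3698, 0.1739, 0.0009], 0.51)]
wrist mould []
wrist mould_front []
wrist mould_rear []
wrist jig []
wrist stop_corner []
top fork_notch [([0.4571, -0.3519, 0.0109], 0.81)]
top push_stick [([0.6291, 0.2037, 0.0081], 0.57)]
top fork_notch [([0.5427, -0.0645, 0.1663], 0.4)]
```

View pics/w3.png

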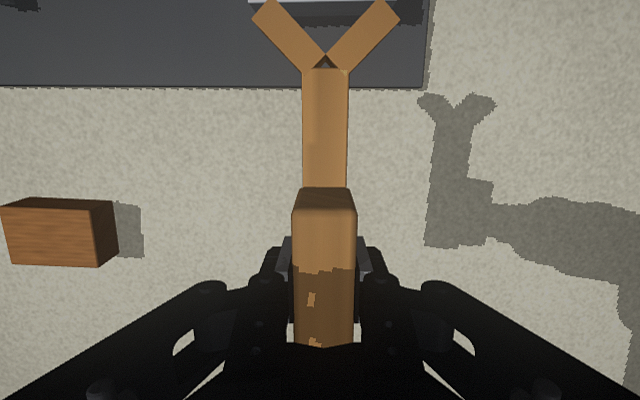

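The wrist view shows the stick held straight. The near board edge runs level from (0,86) to the start corner at (422,87), so the stick is already aligned with the jig. I'll back-project the edge and fit it in the top view too.

Run:
```python
from h import *
s=ctrl.get_state()
im=cv2.imread('pics/w3.png').astype(int).sum(2)
pts=[]
for u in list(range(20,230,10))+list(range(360,415,6)):
    d=np.diff(im[60:110,u].astype(float),n=1); d=im[64:112,u]-im[60:108,u]
    pts.append(back('wrist',(u,62+d.argmax()),.006,s)[:2])
pts=np.array(pts);k=np.polyfit(pts[:,1],pts[:,0],1);print('edge yaw',np.degrees(np.arctan(-k[0])),'resid',np.std(pts[:,0]-np.polyval(k,pts[:,1])))
print('corner',back('wrist',(424,86),.012,s))
for j in ([.597,.051],[.597,.051]):pass
a=np.radians(7.0);Rj=np.array([[np.cos(a),-np.sin(a)],[np.sin(a),np.cos(a)]])
o=np.array([.597,.051]);print('pred corner',o+Rj@[-.075,-.2],'stop',o+Rj@[.05,.15])
for n,p in dict(front=(.6295,.0015),rear=(.6445,-.109),mould=(.614,-.055)).items(): print(n,np.round(Rj.T@(np.array(p)-o),4))
```

```text
edge yaw 6.77849721257696 resid 0.00022342643106330418
corner [ 0.54989212 -0.15543217  0.012     ]
pred corner [ 0.54693291 -0.15664943] stop [0.62834691 0.20597539]
front [ 0.0262 -0.0531]
rear [ 0.0276 -0.1646]
mould [ 0.004  -0.1073]
```

View pics/t2c.png

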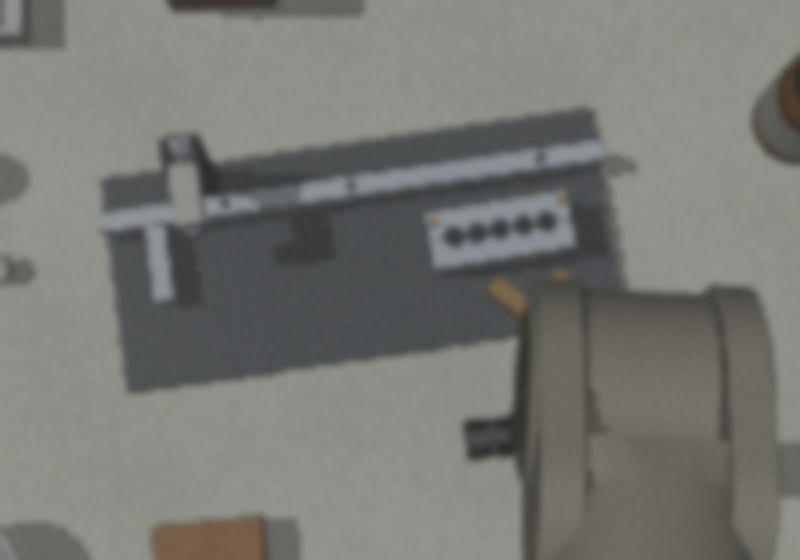

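```bash
python3 -m crank '[[0,0.4,-2.5,0,0,0,-1],[0,0,-3,0,0,0,-1],[0,0,-3,0,0,0,-1],[0,0,-3,0,0,0,-1],[0,0,-1.8,0,0,0,-1]]' >/dev/null
python3 -m crank '[[0,0,0,0,0,0,-1],[0.7,0.08,0,0,0,0,-1],[0.7,0.08,0,0,0,0,-1],[0.4,0.05,0,0,0,0,-1],[0.4,0.05,0,0,0,0,-1]]' 
python3 -m crank '[[0.3,0.04,0,0,0,0,-1],[0.3,0.04,0,0,0,0,-1],[0.3,0.04,0,0,0,0,-1],[0.3,0.04,0,0,0,0,-1],[0.3,0.03,0,0,0,0,-1]]' 
python3 -m crank '[[0.25,0.03,0,0,0,0,-1],[0.25,0.03,0,0,0,0,-1],[0.25,0.03,0,0,0,0,-1],[0,0,0,0,0,0,-1],[0,0,0,0,0,0,-1]]'
python3 - <<'E'
from h import *
pose()
s,im=shot('wrist','w4');tips('wrist','push_stick','fork_notch','mould','mould_front','mould_rear')
E
```

```text
time_s: 6.98
eef_pos: [0.4776, -0.0707, 0.0449]
eef_rot: [3.135, 0.195, 0.005]
ft_force: [0.1, -0.3, -1.3]
width: 0.0234
gripper_force: 78.6
time_s: 7.4
eef_pos: [0.4898, -0.0689, 0.0431]
eef_rot: [3.136, 0.194, -0.003]
ft_force: [-4.6, -0.7, 1.3]
width: 0.023
gripper_force: 78.9
time_s: 7.82
eef_pos: [0.4984, -0.0678, 0.0433]
eef_rot: [-3.135, -0.195, -0.001]
ft_force: [-1.4, -0.3, -1.7]
width: 0.0229
gripper_force: 78.5
t 7.82 pos [ 0.4984 -0.0678  0.0433] yawx 7.1 z [ 0.001  0.    -1.   ] w 0.0229 F [-1.4 -0.3 -1.7]
wrist push_stick [([0.501, -0.0667, 0.016], 0.65)]
wrist fork_notch [([0.5899, -0.056, 0.0301], 0.77)]
wrist mould []
wrist mould_front [([0.5902, -0.0551, 0.0308], 0.63)]
wrist mould_rear [([0.4967, -0.0673, 0.0172], 0.28)]
```

View pics/w4.png

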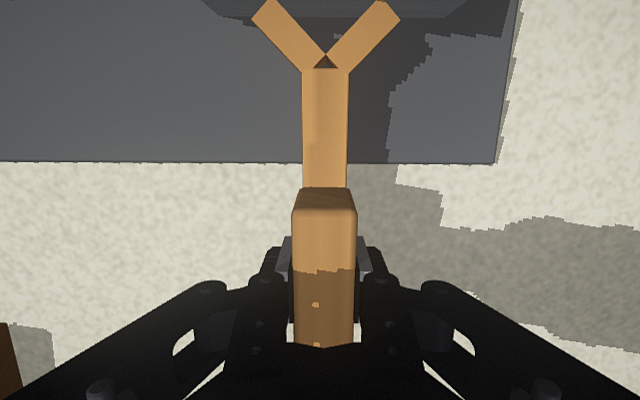

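The wrist view shows both prong ends on the mould's near side, at (260,10) and (390,10), with the mould roughly centred on them. I'll keep pushing until it meets the fence.

```bash
python3 -m crank '[[0.2,0.02,0,0,0,0,-1],[0.2,0.02,0,0,0,0,-1],[0.2,0.03,0,0,0,0,-1],[0.2,0.02,0,0,0,0,-1],[0,0,0,0,0,0,-1]]' |head -4
python3 -m crank '[[0.1,0.01,0,0,0,0,-1],[0.1,0.01,0,0,0,0,-1],[0.1,0.02,0,0,0,0,-1],[0,0,0,0,0,0,-1],[0,0,0,0,0,0,-1]]'|head -4
python3 - <<'E'
from h import *
s,im=shot('scene','s2');tips('scene','mould','mould_front','mould_rear','fork_notch')
E
```

```text
time_s: 8.53
eef_pos: [0.5063, -0.067, 0.0432]
eef_rot: [-3.135, -0.195, -0.0]
ft_force: [-0.7, -0.2, -0.8]
time_s: 8.95
eef_pos: [0.5077, -0.0668, 0.0426]
eef_rot: [-3.136, -0.194, 0.004]
ft_force: [-5.1, -0.4, -2.2]
scene mould [([0.6371, -0.0514, 0.0117], 0.88)]
scene mould_front [([0.6561, 0.0056, 0.0106], 0.84)]
scene mould_rear [([0.6669, -0.1078, 0.0081], 0.66)]
scene fork_notch [([0.5985, -0.0551, 0.0317], 0.69), ([0.5059, -0.0637, 0.0191], 0.35)]
```

```bash
python3 -m crank '[[0.1,0.01,0,0,0,0,-1],[0.1,0.01,0,0,0,0,-1],[0,0,0,0,0,0,-1],[0,0,0,0,0,0,-1],[0,0,0,0,0,0,-1]]'|head -4
python3 - <<'E'
from h import *
s,im=shot('scene','s3');tips('scene','mould','mould_front','mould_rear')
c=cv2.resize(im[180:270,235:405],None,fx=4.7,fy=4.7,interpolation=cv2.INTER_CUBIC);cv2.imwrite('pics/s3c.png',c[:,:,::-1])
E
```

```text
time_s: 9.62
eef_pos: [0.5078, -0.0669, 0.0423]
eef_rot: [3.135, 0.194, -0.01]
ft_force: [-14.3, -1.9, 6.1]
scene mould [([0.6366, -0.0504, 0.0113], 0.82)]
scene mould_front [([0.652, 0.003, 0.0099], 0.96)]
scene mould_rear [([0.6677, -0.1073, 0.0069], 0.61)]
```

View pics/s3c.png

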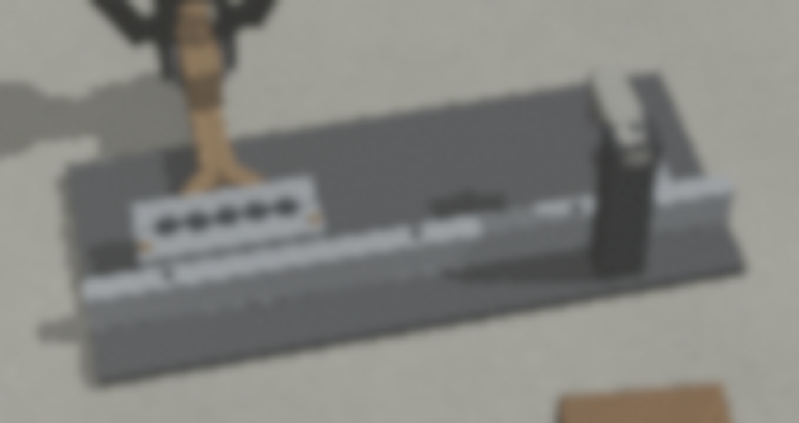

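Contact force jumped to 14 N with no further motion, and the crop shows the mould (230,215) parallel to the fence, so step 1 is met. Next I back off and go round to the trailing corner at 45°.

```bash
python3 -m crank '[[-0.4,-0.05,0,0,0,0,-1],[-0.8,-0.1,0,0,0,0,-1],[-1,-0.12,0,0,0,0,-1],[-1,-0.12,0,0,0,0,-1],[0,-1.5,0,0,0,0,-1]]'|head -3
python3 -m crank '[[0,-3,0,0,0,0,-1],[0,-3,0,0,0,0,-1],[0,-3,0,0,0,0,-1],[0,-3,0,0,0,0,-1],[0.8,0,0,0,0,6,-1]]'|head -3
python3 -m crank '[[0.8,0,0,0,0,6,-1],[0.8,0,0,0,0,6,-1],[0.8,0,0,0,0,6,-1],[0.8,0,0,0,0,6,-1],[0.8,0,0,0,0,6,-1]]'|head -3
python3 -m crank '[[0.8,0,0,0,0,6,-1],[0.8,0,0,0,0,3,-1],[0,0,0,0,0,0,-1],[0,0,0,0,0,0,-1],[0,0,0,0,0,0,-1]]'
python3 - <<'E'
from h import *
pose()
s,im=shot('wrist','w5');tips('wrist','push_stick','fork_notch','mould','mould_front','mould_rear','jig');shot('scene','s4');tips('scene','fork_notch','mould','mould_front','mould_rear')
E
```

```text
time_s: 10.23
eef_pos: [0.4769, -0.0828, 0.0432]
eef_rot: [-3.134, -0.2, 0.001]
time_s: 10.65
eef_pos: [0.4841, -0.2133, 0.0434]
eef_rot: [3.119, 0.341, -0.002]
time_s: 11.07
eef_pos: [0.5268, -0.2054, 0.0435]
eef_rot: [2.919, 1.161, 0.001]
time_s: 11.48
eef_pos: [0.5421, -0.2054, 0.0432]
eef_rot: [-2.824, -1.376, 0.001]
ft_force: [0.1, 0.5, -1.3]
width: 0.0231
gripper_force: 78.6
t 11.48 pos [ 0.5421 -0.2054  0.0432] yawx 51.97 z [-0. -0. -1.] w 0.0231 F [ 0.1  0.5 -1.3]
wrist push_stick [([0.5433, -0.203, 0.0163], 0.89)]
wrist fork_notch [([0.5975, -0.1309, 0.0308], 0.61)]
wrist mould []
wrist mould_front []
wrist mould_rear []
wrist jig [([0.5983, -0.1331, 0.0294], 0.34)]
scene fork_notch [([0.6002, -0.1322, 0.0331], 0.74)]
scene mould [([0.637, -0.0513, 0.0114], 0.8)]
scene mould_front [([0.6547, 0.0026, 0.0102], 0.74), ([0.634, 0.208, 0.01], 0.3)]
scene mould_rear [([0.6674, -0.1064, 0.0069], 0.72)]
```

View pics/w5.png

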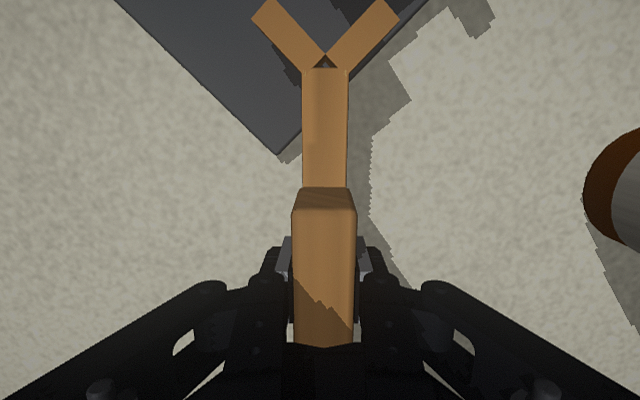

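The wrist view shows the fork pointing diagonally at the mould's trailing corner with the tool at 52°, and the mould hasn't moved. I'll slide the notch onto the corner.

```bash
python3 -m crank '[[0.3,-0.15,0,0,0,0,-1],[0.44,0.56,0,0,0,0,-1],[0.44,0.56,0,0,0,0,-1],[0.44,0.56,0,0,0,0,-1],[0.44,0.56,0,0,0,0,-1]]'|head -4
python3 -m crank '[[0.2,0.25,0,0,0,0,-1],[0.1,0.15,0,0,0,0,-1],[0.1,0.1,0,0,0,0,-1],[0,0,0,0,0,0,-1],[0,0,0,0,0,0,-1]]'|head -4
python3 - <<'E'
from h import *
pose();s=ctrl.get_state();x,y=s['eef_pos'][:2];print('ux',.9928*x+.12*y,'uy',-.12*x+.9928*y)
shot('scene','s5');tips('scene','fork_notch','mould','mould_front','mould_rear')
E
```

```text
time_s: 12.5
eef_pos: [0.5643, -0.1831, 0.0433]
eef_rot: [-2.821, -1.381, -0.001]
ft_force: [0.5, 0.4, -2.1]
time_s: 12.92
eef_pos: [0.5671, -0.1804, 0.0431]
eef_rot: [2.823, 1.378, -0.002]
ft_force: [-1.7, -3.9, -1.5]
t 12.92 pos [ 0.5671 -0.1804  0.0431] yawx 52.04 z [-0.001 -0.001 -1.   ] w 0.0231 F [-1.7 -3.9 -1.5]
ux 0.541388851395594 uy -0.24712752284461414
scene fork_notch [([0.6239, -0.1083, 0.0321], 0.76), ([0.6026, 0.465, 0.016], 0.56)]
scene mould [([0.6373, -0.0517, 0.0114], 0.95)]
scene mould_front [([0.6562, 0.0064, 0.0092], 0.79)]
scene mould_rear [([0.6651, -0.1071, 0.0066], 0.91)]
```

```bash
python3 -m crank '[[0.1,0.01,0,0,0,0,-1],[0.1,0.01,0,0,0,0,-1],[0.05,0.01,0,0,0,0,-1],[0,0,0,0,0,0,-1],[0,0,0,0,0,0,-1]]'|head -4
python3 - <<'E'
from h import *
s=ctrl.get_state();x,y=s['eef_pos'][:2];f=s['ft_force'];print('ux',.9928*x+.12*y,'uy',-.12*x+.9928*y,'Fx',.9928*f[0]+.12*f[1],'Fy',-.12*f[0]+.9928*f[1])
E
```

```text
time_s: 13.58
eef_pos: [0.5685, -0.1798, 0.0431]
eef_rot: [-2.822, -1.379, 0.005]
ft_force: [-7.9, -4.6, 3.6]
ux 0.5428235327246338 uy -0.24669931176965273 Fx -8.42047652584038 Fy -3.6641543299543873
```

```bash
cat > c.py <<'E'
from h import *
s=ctrl.get_state();x,y=s['eef_pos'][:2];f=s['ft_force'];print('t',round(s['time_s'],2),'ux %.4f uy %.4f Fx %.1f Fy %.1f Fz %.1f z %.4f'%(.9928*x+.12*y,-.12*x+.9928*y,.9928*f[0]+.12*f[1],-.12*f[0]+.9928*f[1],f[2],s['eef_pos'][2]),s['width'],s['gripper_force'])
E
python3 -m crank '[[-0.04,0.3,0,0,0,0,-1],[-0.05,0.4,0,0,0,0,-1],[-0.06,0.5,0,0,0,0,-1],[-0.06,0.5,0,0,0,0,-1],[-0.06,0.5,0,0,0,0,-1]]'>/dev/null;python3 c.py
python3 -m crank '[[-0.06,0.5,0,0,0,0,-1],[-0.06,0.5,0,0,0,0,-1],[-0.06,0.5,0,0,0,0,-1],[-0.06,0.5,0,0,0,0,-1],[0,0,0,0,0,0,-1]]'>/dev/null;python3 c.py
python3 - <<'E'
from h import *
shot('scene','s6');tips('scene','fork_notch','mould','mould_front','mould_rear')
E
```

```text
t 14.0 ux 0.5425 uy -0.2273 Fx -8.6 Fy -11.4 Fz 2.1 z 0.0434 0.023030591110273228 79.08769369125366
t 14.42 ux 0.5427 uy -0.2057 Fx -8.7 Fy -7.9 Fz 2.0 z 0.0433 0.023055543971470385 78.9623486995697
scene fork_notch [([0.6212, -0.067, 0.0301], 0.61), ([0.7076, -0.3014, 0.002], 0.31)]
scene mould []
scene mould_front [([0.6478, 0.0426, 0.0075], 0.88)]
scene mould_rear [([0.6632, -0.066, 0.0064], 0.6)]
```

```bash
python3 -m crank '[[-0.06,0.5,0,0,0,0,-1],[-0.06,0.5,0,0,0,0,-1],[-0.06,0.5,0,0,0,0,-1],[-0.06,0.5,0,0,0,0,-1],[-0.06,0.5,0,0,0,0,-1]]'>/dev/null;python3 c.py
python3 -m crank '[[-0.06,0.5,0,0,0,0,-1],[-0.06,0.5,0,0,0,0,-1],[-0.06,0.5,0,0,0,0,-1],[-0.06,0.5,0,0,0,0,-1],[-0.06,0.5,0,0,0,0,-1]]'>/dev/null;python3 c.py
python3 -m crank '[[-0.06,0.5,0,0,0,0,-1],[-0.06,0.5,0,0,0,0,-1],[-0.06,0.5,0,0,0,0,-1],[-0.06,0.5,0,0,0,0,-1],[-0.06,0.5,0,0,0,0,-1]]'>/dev/null;python3 c.py
python3 - <<'E'
from h import *
shot('scene','s7');tips('scene','fork_notch','mould','mould_front','mould_rear')
E
```

```text
t 15.08 ux 0.5426 uy -0.1820 Fx -8.8 Fy -11.9 Fz 4.9 z 0.0433 0.023192533462607093 79.1932475566864
t 15.5 ux 0.5426 uy -0.1568 Fx -9.2 Fy -12.2 Fz 4.7 z 0.0433 0.023228745515322564 79.24149513244629
t 15.92 ux 0.5427 uy -0.1317 Fx -10.3 Fy -12.3 Fz 4.4 z 0.0433 0.02325486906625828 79.28540468215942
scene fork_notch [([0.6104, 0.0056, 0.0292], 0.94), ([0.3636, 0.3611, -0.0014], 0.16)]
scene mould [([0.6227, 0.064, 0.0135], 0.61)]
scene mould_front [([0.6402, 0.1209, 0.0101], 0.97)]
scene mould_rear [([0.6542, 0.0073, 0.0096], 0.72)]
```

```bash
python3 -m crank '[[-0.06,0.5,0,0,0,0,-1],[-0.065,0.5,0,0,0,0,-1],[-0.065,0.5,0,0,0,0,-1],[-0.065,0.5,0,0,0,0,-1],[-0.06,0.5,0,0,0,0,-1]]'>/dev/null;python3 c.py
python3 -m crank '[[-0.06,0.5,0,0,0,0,-1],[-0.06,0.5,0,0,0,0,-1],[-0.06,0.5,0,0,0,0,-1],[-0.06,0.5,0,0,0,0,-1],[-0.06,0.5,0,0,0,0,-1]]'>/dev/null;python3 c.py
python3 -m crank '[[-0.06,0.5,0,0,0,0,-1],[-0.06,0.5,0,0,0,0,-1],[-0.05,0.4,0,0,0,0,-1],[-0.04,0.3,0,0,0,0,-1],[-0.04,0.3,0,0,0,0,-1]]'>/dev/null;python3 c.py
python3 - <<'E'
from h import *
shot('scene','s8');tips('scene','fork_notch','mould','mould_front','mould_rear','stop_corner')
E
```

```text
t 16.58 ux 0.5427 uy -0.1060 Fx -8.2 Fy -12.0 Fz 5.1 z 0.0433 0.022792326318887755 79.31238055229187
t 17.0 ux 0.5427 uy -0.0809 Fx -8.6 Fy -10.6 Fz 4.8 z 0.0432 0.022866291752224013 79.40493106842041
t 17.42 ux 0.5428 uy -0.0603 Fx -8.3 Fy -10.9 Fz 4.0 z 0.0432 0.022856989819042217 79.20701265335083
scene fork_notch [([0.6022, 0.076, 0.0304], 0.59)]
scene mould [([0.6172, 0.1343, 0.0111], 0.76)]
scene mould_front [([0.6308, 0.193, 0.0112], 0.97)]
scene mould_rear [([0.6457, 0.0799, 0.0069], 0.93)]
scene stop_corner [([0.6284, 0.2054, 0.0089], 0.71), ([0.5464, 0.0066, 0.0223], 0.59)]
```

About 13 mm remains, so I'll creep forward until the stop shows in the force reading.

```bash
python3 -m crank '[[-0.03,0.2,0,0,0,0,-1],[-0.02,0.2,0,0,0,0,-1],[-0.02,0.2,0,0,0,0,-1],[-0.03,0.2,0,0,0,0,-1],[-0.02,0.2,0,0,0,0,-1]]'>/dev/null;python3 c.py
python3 -m crank '[[-0.03,0.2,0,0,0,0,-1],[-0.02,0.15,0,0,0,0,-1],[-0.01,0.1,0,0,0,0,-1],[-0.01,0.1,0,0,0,0,-1],[0,0,0,0,0,0,-1]]'>/dev/null;python3 c.py
```

```text
t 18.13 ux 0.5428 uy -0.0504 Fx -7.7 Fy -11.1 Fz 5.0 z 0.0432 0.023201650954893325 79.33575868606567
t 18.55 ux 0.5429 uy -0.0445 Fx -7.2 Fy -9.5 Fz 3.7 z 0.0432 0.02316961495467537 79.28255796432495
```

```bash
python3 -m crank '[[-0.01,0.1,0,0,0,0,-1],[-0.01,0.1,0,0,0,0,-1],[-0.01,0.1,0,0,0,0,-1],[-0.02,0.1,0,0,0,0,-1],[0,0,0,0,0,0,-1]]'>/dev/null;python3 c.py
python3 - <<'E'
from h import *
shot('scene','s9');tips('scene','mould','mould_front','mould_rear','stop_corner')
E
```

```text
t 18.97 ux 0.5425 uy -0.0434 Fx -10.0 Fy -17.0 Fz 8.1 z 0.0433 0.022911268686432087 79.72862362861633
scene mould [([0.6108, 0.149, 0.0115], 0.76)]
scene mould_front [([0.6319, 0.2054, 0.0113], 0.76), ([0.7068, -0.2977, 0.0014], 0.43)]
scene mould_rear [([0.646, 0.0967, 0.0076], 0.61), ([0.6136, 0.1487, 0.0137], 0.53)]
scene stop_corner [([0.6315, 0.2058, 0.0101], 0.75)]
```

```bash
python3 -m crank '[[-0.01,0.1,0,0,0,0,-1],[0,0.1,0,0,0,0,-1],[0,0,0,0,0,0,-1],[0,0,0,0,0,0,-1],[0,0,0,0,0,0,-1]]'>/dev/null;python3 c.py
python3 - <<'E'
from h import *
s,im=shot('scene','s10')
c=cv2.resize(im[180:270,235:405],None,fx=4.7,fy=4.7,interpolation=cv2.INTER_CUBIC);cv2.imwrite('pics/s10c.png',c[:,:,::-1])
E
```

```text
t 19.63 ux 0.5423 uy -0.0432 Fx -12.5 Fy -21.5 Fz 9.9 z 0.0434 0.023238061514135617 80.12653112411499
```

View pics/s10c.png

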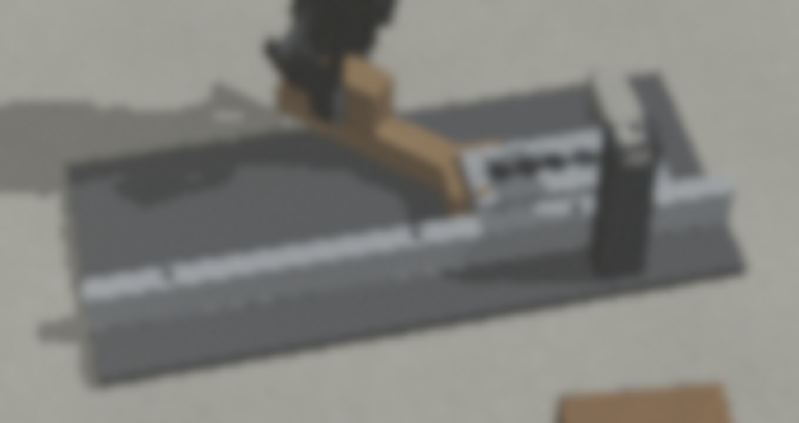

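The crop shows the mould home under the nozzle and against both the fence and the stop. Force rose to 21 N without motion, which confirms contact. I'll back the fork out along the diagonal and lay the stick on the bench to the right.

```bash
python3 -m crank '[[-0.3,-0.4,0,0,0,0,-1],[-0.3,-0.4,0,0,0,0,-1],[-0.5,-0.65,0,0,0,0,-1],[-0.9,-1.15,0,0,0,0,-1],[-1,-1.3,0,0,0,0,-1]]'>/dev/null;python3 c.py
python3 -m crank '[[-0.9,-1.15,0.5,0,0,0,-1],[-0.9,-1.15,1,0,0,0,-1],[-1,-3,1,0,0,0,-1],[-1,-3.2,0,0,0,0,-1],[-1,-3.2,0,0,0,0,-1]]'>/dev/null
python3 -m crank '[[-1,-3.2,0,0,0,0,-1],[-1,-3.2,0,0,0,0,-1],[-1,-3.2,0,0,0,0,-1],[-1,-3.2,0,0,0,0,-1],[0,0,0,0,0,0,-1]]'>/dev/null
python3 -m crank '[[0,0,0,0,0,0,-1],[0,0,-0.8,0,0,0,-1],[0,0,-1,0,0,0,-1],[0,0,-1,0,0,0,-1],[0,0,0,0,0,0,-1]]'
python3 c.py
python3 - <<'E'
from h import *
pose();shot('scene','s11');tips('scene','mould','mould_front','mould_rear','push_stick','fork_notch');shot('wrist','w6');tips('wrist','push_stick','fork_notch')
E
```

```text
t 20.1 ux 0.5101 uy -0.0694 Fx -0.6 Fy -0.7 Fz 0.1 z 0.0435 0.02291761589021026 78.67961525917053
time_s: 21.35
eef_pos: [0.4257, -0.2524, 0.0375]
eef_rot: [-2.817, -1.381, 0.003]
ft_force: [-0.7, -0.3, -1.3]
width: 0.023
gripper_force: 78.7
t 21.35 ux 0.3924 uy -0.3016 Fx -0.8 Fy -0.3 Fz -1.3 z 0.0375 0.02299286772993627 78.73429298400879
t 21.35 pos [ 0.4257 -0.2524  0.0375] yawx 52.24 z [-0.003  0.003 -1.   ] w 0.023 F [-0.7 -0.3 -1.3]
scene mould [([0.61, 0.147, 0.0112], 0.91)]
scene mould_front [([0.6307, 0.2046, 0.0116], 0.84)]
scene mould_rear [([0.6414, 0.0951, 0.0066], 0.56)]
scene push_stick [([0.4215, -0.2499, 0.016], 0.57)]
scene fork_notch [([0.4827, -0.1806, 0.0289], 0.77)]
wrist push_stick [([0.4268, -0.2555, 0.0123], 0.75)]
wrist fork_notch [([0.4823, -0.1833, 0.0263], 0.76)]
```

```bash
python3 -m crank '[[0,0,-0.5,0,0,0,-1],[0,0,-0.4,0,0,0,-1],[0,0,-0.3,0,0,0,-1],[0,0,-0.1,0,0,0,-1],[0,0,0,0,0,0,-1]]'>/dev/null;python3 c.py
python3 -m crank '[[0,0,-0.1,0,0,0,-1],[0,0,-0.1,0,0,0,-1],[0,0,-0.1,0,0,0,-1],[0,0,0,0,0,0,-1],[0,0,0,0,0,0,-1]]'>/dev/null;python3 c.py
```

```text
t 22.22 ux 0.3929 uy -0.3037 Fx -0.2 Fy -0.7 Fz -0.5 z 0.0267 0.02331930579460704 78.73490810394287
t 22.63 ux 0.3932 uy -0.3040 Fx 0.4 Fy 0.4 Fz -1.8 z 0.0243 0.02271925298025857 78.73586654663086
```

```bash
python3 -m crank '[[0,0,-0.1,0,0,0,-1],[0,0,-0.1,0,0,0,-1],[0,0,0,0,0,0,-1],[0,0,0,0,0,0,-1],[0,0,0,0,0,0,-1]]'>/dev/null;python3 c.py
python3 -m crank '[[0,0,-0.1,0,0,0,-1],[0,0,0,0,0,0,-1],[0,0,0,0,0,0,-1],[0,0,0,0,0,0,-1],[0,0,0,0,0,0,-1]]'>/dev/null;python3 c.py
```

```text
t 23.05 ux 0.3934 uy -0.3042 Fx -1.9 Fy 2.8 Fz 10.9 z 0.0233 0.023536512811057238 80.22960305213928
t 23.47 ux 0.3934 uy -0.3042 Fx -7.2 Fy 4.8 Fz 22.2 z 0.0232 0.023143502435242616 81.98999047279358
```

```bash
python3 -m crank '[[0,0,0.15,0,0,0,-1],[0,0,0,0,0,0,-1],[0,0,0,0,0,0,-0.4],[0,0,0,0,0,0,0],[0,0,0,0,0,0,1]]'>/dev/null;python3 c.py
python3 -m crank '[[0,0,0,0,0,0,1],[0,0,0,0,0,0,1],[0,0,0,0,0,0,1],[0,0,0,0,0,0,1],[0,0,0,0,0,0,1]]'>/dev/null;python3 c.py
python3 -m crank '[[0,0,1,0,0,0,1],[0,0,2,0,0,0,1],[0,0,3,0,0,0,1],[0,0,3,0,0,0,1],[0,0,3,0,0,0,1]]'>/dev/null
python3 -m crank '[[0,0,3,0,0,0,1],[0,0,2,0,0,0,1],[0,0,0,0,0,0,1],[0,0,0,0,0,0,1],[0,0,0,0,0,0,1]]'
python3 - <<'E'
from h import *
pose();shot('scene','s12');tips('scene','mould','mould_front','mould_rear','push_stick','fork_notch','stop_corner','mortar','amber_jar','clear_jar','carton','pestle');s,im=shot('wrist','w7');tips('wrist','push_stick','fork_notch')
s2,b=shot('scene','s13')
cv2.imwrite('pics/fin.png',np.vstack([cv2.resize(b[150:290,130:470],None,fx=1.88,fy=1.88)[:,:640],cv2.resize(im,None,fx=.8,fy=.8)[:, :512] if 0 else cv2.copyMakeBorder(cv2.resize(im,None,fx=.8,fy=.8),0,0,0,max(0,cv2.resize(b[150:290,130:470],None,fx=1.88,fy=1.88)[:,:640].shape[1]-512),cv2.BORDER_CONSTANT)])[:,:,::-1])
E
```

```text
t 23.88 ux 0.3931 uy -0.3039 Fx -0.1 Fy -0.5 Fz 1.0 z 0.0225 0.04892739620156643 0.0
t 24.3 ux 0.3932 uy -0.3040 Fx -0.3 Fy -0.2 Fz 1.0 z 0.0227 0.08545330261226047 0.0
time_s: 25.13
eef_pos: [0.4264, -0.2544, 0.1926]
eef_rot: [-2.822, -1.38, 0.0]
ft_force: [-0.5, -0.0, -0.8]
width: 0.0857
gripper_force: 0.0
t 25.13 pos [ 0.4264 -0.2544  0.1926] yawx 52.1 z [-0.  0. -1.] w 0.0857 F [-0.5 -0.  -0.8]
scene mould [([0.6132, 0.1495, 0.0115], 0.96)]
scene mould_front [([0.6328, 0.2058, 0.0102], 0.58)]
scene mould_rear [([0.6395, 0.0914, 0.0111], 0.7)]
scene push_stick [([0.4256, -0.2544, 0.0012], 0.79)]
scene fork_notch []
scene stop_corner [([0.631, 0.2055, 0.0081], 0.57), ([0.4835, -0.1809, 0.0123], 0.28)]
scene mortar [([0.3583, 0.3629, -0.0036], 0.71)]
scene amber_jar [([0.705, -0.3015, 0.0035], 0.85)]
scene clear_jar [([0.6841, 0.4022, 0.001], 0.87), ([0.6389, 0.0928, 0.009], 0.75)]
scene carton [([0.3675, 0.1744, 0.0], 0.59)]
scene pestle [([0.6056, 0.4658, 0.0204], 0.88), ([0.6304, 0.2079, 0.0094], 0.58)]
wrist push_stick [([0.4262, -0.2568, -0.0052], 0.88)]
wrist fork_notch [([0.4858, -0.1812, 0.0116], 0.73)]
```

View pics/fin.png

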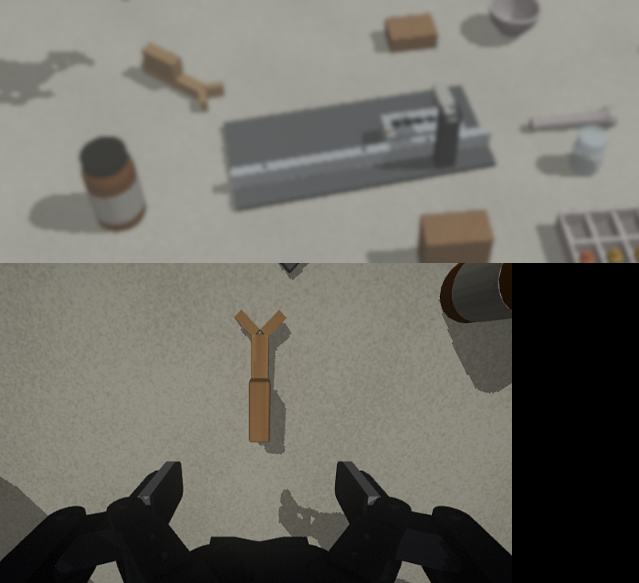

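The stick lies flat on the bench, off the jig (upper part (180,75), lower part (260,390)). The mould is home under the nozzle at (420,120), the bystanders haven't moved and the gripper is clear.

```bash
python3 -c "
from cell import ctrl
print(ctrl.sign_off())"
```

```text
the job is handed in; nothing more can be done
None
```

The job is handed in: the mould was pushed by the stick to home against the fence and end stop, the stick lies flat on the bench off the jig, and the final check showed the bystanders where they started; no verdict came back on sign-off.

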